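Shut the red air valve under the sliding cover

TASK

The blow-off air line of this repair bench has to be shut at the grey air box. Push the box's aluminium cover by its upturned front lip all the way back, away from the robot, then push the red valve handle clockwise (seen from above) until it is fully shut, square across its pipe. Only push with the fingertips or the outside of the fingers: do not take the lip or the red handle between the fingers, and leave the blue and black handles and the things lying around where they are.

Things in the scene. Friction and masses are not known exactly. Their poses are not given: they have to be found in the camera images.
- air_box: grey steel compressed-air box fixed to the bench, 300 mm deep (x), 400 wide (y), 86 high; origin: centre of its underside, z up, -x face to the robot. Its front wall is 70 mm high. Front half (x -146 to 2, y -178 to 178 mm in its frame): open well with three ball valves 100 mm apart. Rear half: fixed deck 72 mm high. A rail 86 mm high along each side. Its place and yaw vary.
- cover (a joint): travel of the sliding cover along the box's +x, m: 0 shut (front edge flush with the box's front), 0.14 fully back at its stop; starts at 0 to 0.025. It takes about 3 N to move and stays where it is left. The cover is an aluminium sheet 160 mm deep, its top 80 mm above the bench; shut, it hides the valves.
- lip (a point): centre of the top edge of the cover's upturned front lip, 100 mm above the bench. The lip runs along the box's y, 140 mm wide, 20 mm above the cover, 4 mm thick (6 at the black rubber trim, its top 8 mm). Its front face runs on down to 71 mm above the bench; the space before it is free for a finger. Moves with the cover; its axes are the box's.
- red_handle (a joint): angle of the red handle, rad: 0 open (points to the box's front, -x, along its pipe), 1.571 fully shut at its stop (points to the box's +y, square across its pipe), turning clockwise seen from above; starts at 0 to 0.35. Takes about 0.2 N m to turn (4 N at 50 mm) and stays where it is left.
- red_axis (a point): vertical turning axis of the red handle at the handle's mid height, 61 mm above the bench, 45 mm in front (-x) of the box's origin; which of the three places along y is red varies. Metal hub there: radius 10 mm, top 64 mm above the bench. The valve bodies and pipes under the handles reach at most 42 mm above the bench; couplings stick 22 mm out of the box front.
- red_grip (a point): red valve handle: middle of its red plastic sleeve, 50 mm from the turning axis, 61 mm above the bench. Sleeve 20 to 72 mm from the axis, 13 mm wide, 10 mm high (56 to 66 mm above the bench). Turns with the handle: its own -x points along the handle to the tip, z up; shutting moves it to its own +y side.
- blue_grip (a point): blue valve handle: middle of its blue plastic sleeve, 50 mm from the turning axis, 61 mm above the bench. Sleeve 20 to 72 mm from the axis, 13 mm wide, 10 mm high (56 to 66 mm above the bench). Turns with the handle: its own -x points along the handle to the tip, z up; shutting moves it to its own +y side. Leave as it is; starts open (0 to 0.15 rad).
- black_grip (a point): black valve handle: middle of its black plastic sleeve, 50 mm from the turning axis, 61 mm above the bench. Sleeve 20 to 72 mm from the axis, 13 mm wide, 10 mm high (56 to 66 mm above the bench). Turns with the handle: its own -x points along the handle to the tip, z up; shutting moves it to its own +y side. Leave as it is; starts open (0 to 0.15 rad).
- jar: glass jar with white cap, 68 mm diameter, 85 mm high, standing left of the box; origin under its centre. A bystander: not part of the job.
- cutters: side cutters with orange handles lying left of the box, about 150 by 65 by 17 mm; origin at bench level under the pivot, jaws to its +x. A bystander: not part of the job.
- screwdriver: screwdriver with yellow handle, 190 mm long, lying in front of the box; origin under its middle, blade to its +x. A bystander: not part of the job.
- capacitor: blue capacitor can, 25 mm diameter, 34 mm high, standing on the flat-topped compartment (80 mm high, 62 mm wide) on the box's +y side; origin under its centre. A bystander: not part of the job.
- solder_reel: metal solder reel, 64 mm diameter, 50 mm high, standing on its flange right of the box, beyond the pressure regulator (fixed to the box's -y side near its rear, with a black knob, 126 mm high, 56 mm out from that side); origin under its centre. A bystander: not part of the job.
- scope_knob: grey instrument knob, 30 mm diameter, 18 mm high, standing in front of the box; origin under its centre. A bystander: not part of the job.
- parts_tray: black parts tray, 110 by 75 by 22 mm, right of the box's front; origin under its centre. A bystander: not part of the job.

How it is judged:
By the outcome, as a careful person would: the job done as asked, in the order asked, and still so for the second after the job is handed in, with the robot touching nothing.
It also fails if it takes over 45 s, if anything falls off the work surface, if the arm or the gripper's body presses on something with over 40 N, if the wrist force passes 120 N, or if a joint passes its speed limit or range.

ROBOT

A 7-joint arm with a two-finger parallel gripper is mounted at the origin on the work surface. World frame = base frame: x ahead of the robot, y to its left, z up, the work surface at z = 0. Lengths are in mm, angles in rad, forces in N, time in s.
With the tool pointing down it reaches from about 425 to 875 mm from the base axis. Payload 4.7 kg.
Tool frame: the origin (TCP) lies between the finger pads; the fingertips stand 11 mm ahead of it and the grasp point (between the pads) lies 8 mm behind it; z points along the fingers, y is the direction in which the jaws open and shut (so a half turn about z gives the same grasp; the last joint's range is limited). The gripper opens to 85 mm and grips with 20 to 120 N. Pads are 22 mm wide; open, the fingers measure 114 mm over their backs; the gripper's body (76 mm by 85 mm) begins 54 mm behind the grasp point. The pads swing forward as they close: fully open they stand 13 mm farther back than shut.
Start: joints at [-1.228, 0.321, -0.07, 1.45, 0.023, 1.371, -0.057], TCP at [209.919, 615.192, 209.049] pointing down, gripper open.
Joint ranges: [-2.86, 2.86], [-0.3, 2.09], [-1.38, 1.24], [0.06, 2.45], [-1.56, 4.7], [0.09, 2.05], [-2.69, 2.69]. Speed limits (rad/s): [2.57, 2.57, 3.14, 3.14, 3.14, 3.14, 3.14].

INTERFACE

Orientations are given as a 3x3 rotation matrix whose columns are the frame's x, y, z axes.
In Python, from plant import robot, eyes gives the robot as it stands.
- The arm moves only by the tool apply_moves, never from a script. Its argument "commands" is one flat list of numbers, 7 for each row, row after row: the shift along the tool's x, y, z in cm, then the turn, a rotation vector about the tool's x, y, z in degrees, then the opening, from -1 (shut) to 1 (fully open). A call has 1 to 20 rows; each row shifts and turns the commanded pose from where the row before left it, along the tool's axes as they then stand; what a row does not reach is not made up. A row lasts 1/12 s, in which the tool goes at most 41.7 mm and 7.16 degrees, less where a joint would pass 70% of its speed; a pose out of reach is approached as far as the arm can. A call with a gripper value outside its range is refused whole. The fingers move at their own pace and stop on an object; "squeeze" is the grip in N (left out, the last holds). Time passes only in rows, so rows that do not move let the fingers close. It gives the time, the measured TCP pose, the force and the opening at its end, in the units of the state.
- robot.state(): the state, without advancing time (a new reading comes with each control period).
- eyes.read_camera(name): name is "side" or "top"; returns the picture (480x640x3 uint8, blue, green, red); there is no depth.
- eyes.camera_model(name): a dict with "vfov" (degrees; the focal length in pixels is half the picture's height over the tangent of half this angle, whatever the lens; pixels are square), "cx", "cy" (the principal point, pixels), "k1" (the pictures are not rectified: a ray, as slopes to the right and down, at radius r is drawn at 1 + k1 r^2 times it, then the intrinsics apply), "xyz" and "attitude" of the camera in the world. Camera axes: x right, y up, looking along -z (the intrinsics and any distortion apply to the point x, -y, -z); pixel columns grow to the right and rows downward; lengths in mm; the calibration is good to about 2 mm. A picture is of the moment at which its call begins. camera_model takes no time and is no camera call.
- robot.hand_in(): hands the job in, once; it reports no verdict.
The state is a dict: "time_s": time; "qpos": joint angles; "joint_velocities": joint speeds; "tau": joint torques, N m; "ee_pos": TCP position; "tcp_rot": TCP orientation; "force": force on the tool from outside, world axes, zero at the start; "torque": the same for the moment, N m; "grip_width": opening from 0.0 (shut) to 1.0 (fully open).
Only numpy, scipy, OpenCV 4.12 (cv2) and the standard library are available. Lean on these libraries where they do the work, as an engineer would, in place of code of your own. Each camera call takes 0.05 s, during which the arm holds its last target. There are 200 camera calls.

## Working session

There is one attempt and no reset: what is moved stays moved. The work goes in short steps, Python scripts to look and compute and a tool call to move; the robot and the scene stay as the last step left them, time stands still between calls to the robot, and variables do not carry over. Pictures are saved under pics/ and viewed, about 8 in all and at most 12, crops included, and the job is handed in when it is done.

Besides the shell and the picture viewer there is one more tool, called as name(argument=value, ...) on one line, values as JSON. apply_moves: Moves the arm, as the interface text tells. Its arguments: {"type":"object","properties":{"commands":{"type":"array","items":{"type":"number"}},"squeeze":{"type":"number"}},"required":["commands"]}

```bash
mkdir -p pics
cat > h.py <<'E'
import numpy as np, cv2
from plant import robot, eyes
def cam(n):
    m=eyes.camera_model(n); f=240/np.tan(np.radians(m['vfov'])/2)
    return m,f,np.array(m['xyz'],float),np.array(m['attitude'],float)
def ray(n,u,v):
    m,f,C,R=cam(n)
    d=np.array([(u-m['cx'])/f,(v-m['cy'])/f]); s=d.copy()
    for _ in range(20): s=d/(1+m['k1']*(s@s))
    r=R@np.array([s[0],-s[1],-1.]); return C,r
def onz(n,u,v,z):
    C,r=ray(n,u,v); return C+r*(z-C[2])/r[2]
def pix(n,p):
    m,f,C,R=cam(n); q=R.T@(np.array(p,float)-C); s=np.array([q[0],-q[1]])/-q[2]
    s=s*(1+m['k1']*(s@s)); return s*f+[m['cx'],m['cy']]
E
python3 - <<'E'
from h import *
for n in('top','side'):
    cv2.imwrite(f'pics/{n}0.png',eyes.read_camera(n)); m=cam(n)[0]; print(n,m)
s=robot.state();print(s['ee_pos'],s['tcp_rot'],s['force'])
E
```

```text
top {'vfov': 44.767938370230254, 'cx': 315.8113485989441, 'cy': 245.46633791144097, 'k1': -0.09369426301546974, 'xyz': array([ 426.36091827,   38.71058108, 1468.03028993]), 'attitude': array([[ 0.01915097,  0.99493934, -0.09863542],
       [-0.99969486,  0.02059474,  0.01364012],
       [ 0.01560247,  0.0983441 ,  0.99503015]])}
side {'vfov': 54.042193387338415, 'cx': 323.3582771804697, 'cy': 233.67477282947624, 'k1': 0.03264506968804751, 'xyz': array([495.05817727, 759.07635553, 677.42837489]), 'attitude': array([[-0.99480974,  0.06843935, -0.07529693],
       [-0.10156509, -0.62298989,  0.77560823],
       [ 0.00617289,  0.77923017,  0.62670746]])}
[209.78321525 614.66757617 208.03503098] [[-9.46428353e-01  3.22913546e-01 -4.62206567e-04]
 [ 3.22913863e-01  9.46426918e-01 -1.65077870e-03]
 [-9.56140666e-05 -1.71159667e-03 -9.99998531e-01]] [ 1.07472157 -0.71876526  0.25687455]
```

View pics/top0.png

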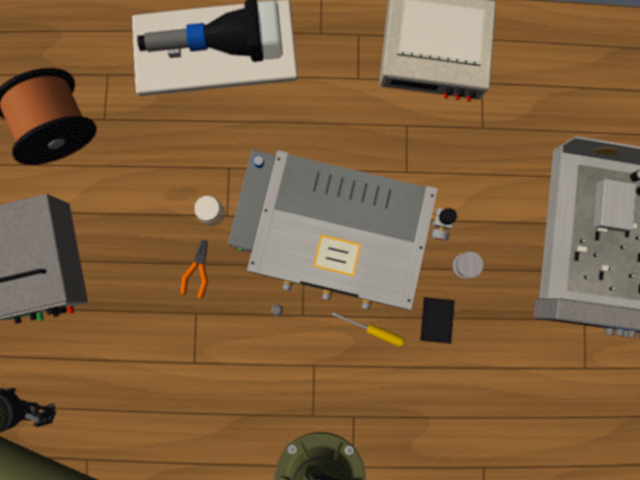

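View pics/side0.png

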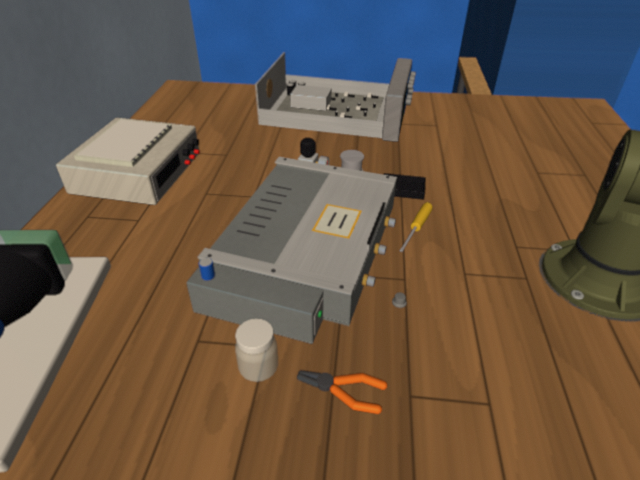

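The top view shows the box with rail-top corners near (249,271), (411,307), (437,187) and (280,152). The cover is almost shut, with the black lip trim running from about (300,282) to (360,297). The jar, cutters, knob, screwdriver, tray and reel all stand clear of the box front. I'll enlarge it once for the corners.

Run:
```python
from h import *
im=cv2.imread('pics/top0.png')[140:330,225:475]
cv2.imwrite('pics/top0c.png',cv2.resize(im,None,fx=3.2,fy=3.2 if 0 else 3.2,interpolation=cv2.INTER_CUBIC)[:600])
P={k:onz('top',*v,86)[:2] for k,v in dict(fl=(249,271),fr=(411,307),rr=(437,187),rl=(280,152)).items()}
for k,v in P.items(): print(k,v.round(1))
y=P['fl']-P['fr'];print(np.linalg.norm(y),np.degrees(np.arctan2(-y[0],y[1])))
y=P['rl']-P['rr'];print(np.linalg.norm(y),np.degrees(np.arctan2(-y[0],y[1])))
y=P['rl']-P['fl'];print(np.linalg.norm(y),np.degrees(np.arctan2(y[1],y[0])))
y=P['rr']-P['fr'];print(np.linalg.norm(y),np.degrees(np.arctan2(y[1],y[0])), sum(P.values())/4)
for c in((300,282),(360,297)): print(onz('top',*c,100).round(1))
```

```text
fl [499.2 177.1]
fr [ 421.3 -208.9]
rr [ 712.1 -271.7]
rl [789.4 111. ]
393.7883706063253 -11.410325514669163
390.4312799410514 -11.42672373999801
297.60407830401783 -12.82632561602672
297.42831508962234 -12.180337475552498 [605.49773308 -48.12993786]
[475.1  55.4 100. ]
[442.7 -86.  100. ]
```

View pics/top0c.png

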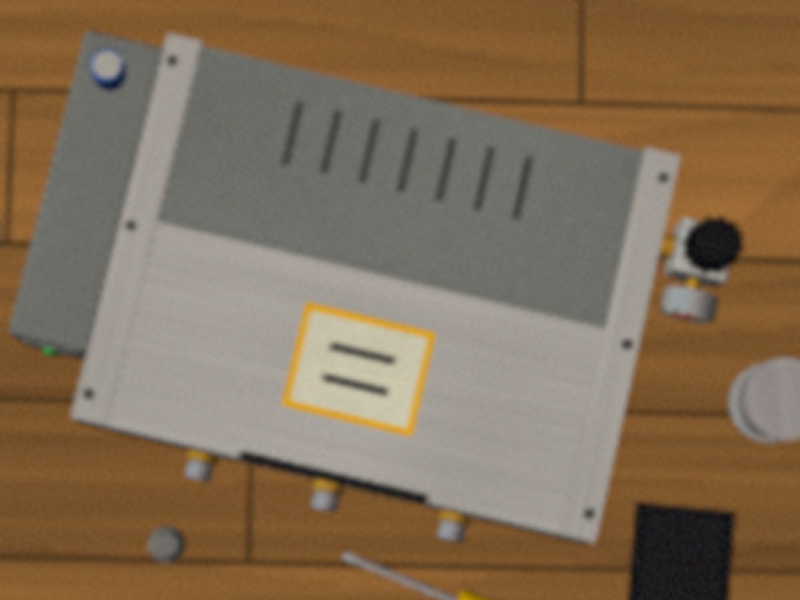

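```bash
cat >> h.py <<'E'
yaw=np.radians(-12.3)
X=np.array([np.cos(yaw),np.sin(yaw)]);Y=np.array([-X[1],X[0]])
O=np.mean([onz('top',*c,86)[:2] for c in((247.5,270.6),(411.6,309.7),(437.5,188.4),(277.2,150.9))],0)
def box(p): d=np.array(p[:2])-O; return np.array([d@X,d@Y])
def world(b): return O+b[0]*X+b[1]*Y
def rep():
    s=robot.state();R=np.array(s['tcp_rot']);p=np.array(s['ee_pos'])
    print('t',round(s['time_s'],2),'box',box(p).round(1),'z',p[2].round(1),'yaw off deg',np.degrees(np.arctan2(R[:2,1]@X,R[:2,1]@Y)).round(2),'zax',R[:,2].round(3),'F',np.array(s['force']).round(1),'w',round(s['grip_width'],2));return s
E
python3 - <<'E'
from h import *
P=[onz('top',*c,86)[:2] for c in((247.5,270.6),(411.6,309.7),(437.5,188.4),(277.2,150.9))]
for i in range(4):
    d=P[i-1]-P[i]; print(np.linalg.norm(d).round(1),np.degrees(np.arctan2(d[1],d[0])).round(2))
print(O,[box(onz('top',*c,100)).round(1) for c in((300.9,282.5),(358.1,295.6))],world((-180,0)));rep()
E
```

```text
298.6 -12.14
400.2 77.72
300.2 167.99
399.6 -102.04
[603.91832174 -46.18697021] [array([-148.1,   69.5]), array([-146.9,  -68.1])] [428.05011834  -7.84150068]
t 0.1 box [-525.9  561.7] z 208.0 yaw off deg 6.54 zax [-0.    -0.002 -1.   ] F [ 1.1 -0.7  0.3] w 1.0
```

apply_moves(commands=[0,0,0,0,0,-6.5,-1,-3.25,-1.6,0,0,0,0,-1,-3.25,-1.6,0,0,0,0,-1,-3.25,-1.6,0,0,0,0,-1,-3.25,-1.6,0,0,0,0,-1,-3.25,-1.6,0,0,0,0,-1,-3.25,-1.6,0,0,0,0,-1,-3.25,-1.6,0,0,0,0,-1,-1,-3.7,0,0,0,0,-1,-1,-3.7,0,0,0,0,-1,-1,-3.7,0,0,0,0,-1,-1,-3.7,0,0,0,0,-1,-1,-3.7,0,0,0,0,-1,-1,-3.7,0,0,0,0,-1,-1,-3.7,0,0,0,0,-1,-1,-3.7,0,0,0,0,-1,-1,-3.7,0,0,0,0,-1,-1,-3.7,0,0,0,0,-1,-1,-3.7,0,0,0,0,-1,-1,-3.7,0,0,0,0,-1])

```text
time_s: 1.77
ee_pos: [430.0, -4.1, 208.8]
tcp_rot: [[-0.977, 0.214, -0.0], [0.214, 0.977, 0.0], [0.0, 0.0, -1.0]]
force: [1.1, 0.7, 0.3]
grip_width: -0.0
```

```bash
sed -i 's/-12.3)/-12.15)/' h.py; python3 -c "
from h import *
rep()"
```

```text
t 1.77 box [-178.9    4.5] z 208.8 yaw off deg 0.18 zax [-0.  0. -1.] F [1.1 0.7 0.3] w -0.0
```

apply_moves(commands=[0,-0.45,3,0,0,0,-1,0,0,3,0,0,0,-1,0,0,3,0,0,0,-1,0,0,2.7,0,0,0,-1,0,0,0,0,0,0,-1])

```text
time_s: 2.18
ee_pos: [425.0, -7.3, 87.2]
tcp_rot: [[-0.977, 0.214, -0.01], [0.214, 0.977, -0.002], [0.009, -0.004, -1.0]]
force: [-1.5, -0.2, 0.5]
grip_width: -0.003
```

```bash
python3 -c "
from h import *
rep()
im=eyes.read_camera('side')[130:330,250:500]
cv2.imwrite('pics/s1.png',cv2.resize(im,None,fx=3,fy=3,interpolation=cv2.INTER_CUBIC))"
```

```text
t 2.18 box [-183.1    0.4] z 87.2 yaw off deg 0.22 zax [-0.01  -0.002 -1.   ] F [-1.5 -0.2  0.5] w -0.0
```

View pics/s1.png

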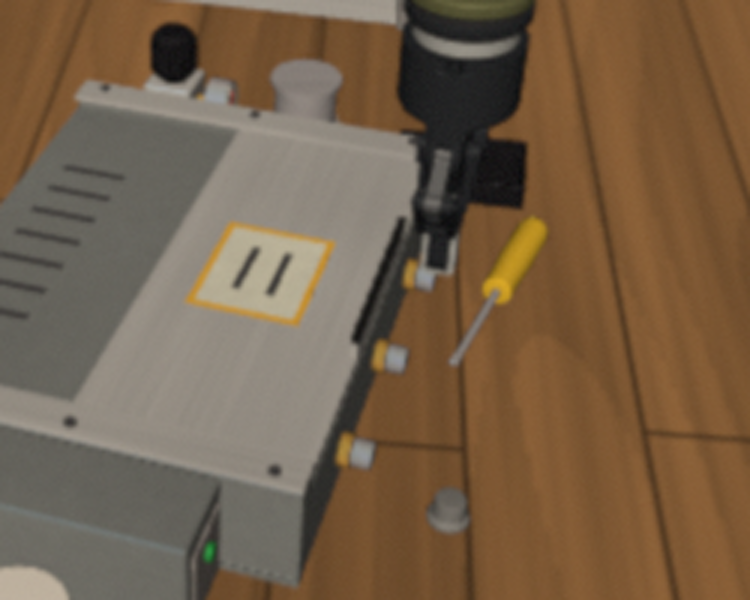

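The closed finger stands in front of the lip, with the lip running from (402,220) to (358,340) in the crop and the finger at about (438,255). Next I push the cover back.

apply_moves(commands=[-1,0,-0.3,0,0,0,-1,-1,0,0,0,0,0,-1,-1,0,0,0,0,0,-1,-1,0,0,0,0,0,-1,-1,0,0,0,0,0,-1,-1,0,0,0,0,0,-1,-1,0,0,0,0,0,-1,-1,0,0,0,0,0,-1,-1,0,0,0,0,0,-1,-1,0,0,0,0,0,-1,-1,0,0,0,0,0,-1,-1,0,0,0,0,0,-1,-1,0,0,0,0,0,-1,-1,0,0,0,0,0,-1])

```text
time_s: 3.4
ee_pos: [567.4, -36.7, 95.0]
tcp_rot: [[-0.977, 0.214, 0.0], [0.214, 0.977, 0.0], [-0.0, 0.0, -1.0]]
force: [-0.3, 0.4, 0.3]
grip_width: -0.002
```

```bash
python3 -c "
from h import *
rep()"
```

```text
t 3.4 box [-37.7   1.6] z 95.0 yaw off deg 0.19 zax [ 0.  0. -1.] F [-0.3  0.4  0.3] w -0.0
```

apply_moves(commands=[-0.4,0,0.2,0,0,0,-1,-0.4,0,0.2,0,0,0,-1,-0.4,0,0,0,0,0,-1])

```text
time_s: 3.65
ee_pos: [577.9, -39.1, 90.3]
tcp_rot: [[-0.977, 0.214, -0.001], [0.214, 0.977, 0.0], [0.001, -0.0, -1.0]]
force: [0.0, -0.0, -0.1]
grip_width: 0.003
```

```bash
python3 -c "
from h import *
rep()
im=eyes.read_camera('side')[130:330,200:450]
cv2.imwrite('pics/s2.png',cv2.resize(im,None,fx=3,fy=3,interpolation=cv2.INTER_CUBIC))"
```

```text
t 3.65 box [-26.9   1.4] z 90.3 yaw off deg 0.19 zax [-0.001  0.    -1.   ] F [ 0.  -0.  -0.1] w 0.0
```

View pics/s2.png

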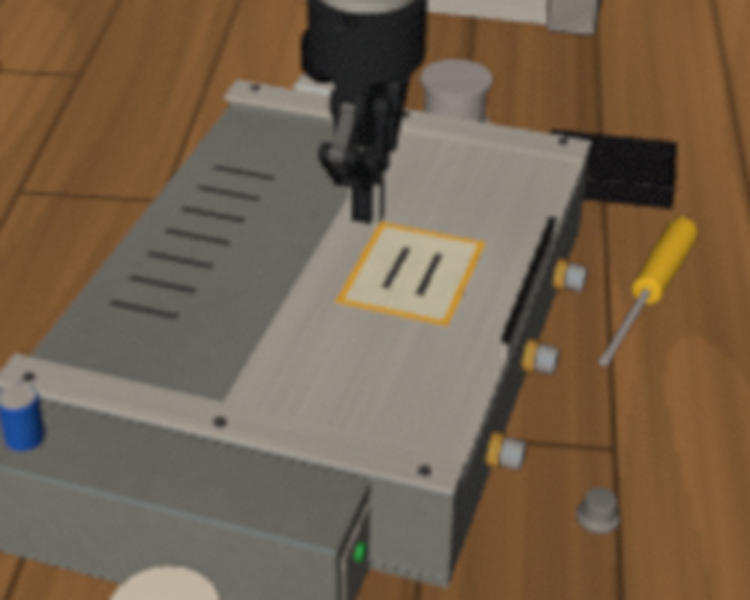

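The cover has not moved: the lip is still at (530,280), while the finger is at (363,220), apparently behind it. I'll check the tip's height from the image.

```bash
python3 -c "
from h import *
s=rep();p=np.array(s['ee_pos'])
for z in (79,90,100,110,120,130): print(z,pix('side',[p[0],p[1],z]).round(1),pix('top',[p[0],p[1],z]).round(1))
for b in (-148,): print([pix('side',[*world((b,y)),100]).round(1) for y in(-70,70)],[pix('side',[*world((-150,y)),70]).round(1) for y in(-70,70)])
print('seen tip',200+363/3,130+220/3)
p1=[425,-7.3]
for z in(76,90,110,130):print(z,pix('side',[*p1,z]).round(1))
print('seen',250+437/3,130+265/3)
im=eyes.read_camera('top')[130:350,200:475]
cv2.imwrite('pics/t2.png',cv2.resize(im,None,fx=2.7,fy=2.7,interpolation=cv2.INTER_CUBIC))
"
```

```text
t 3.7 box [-26.2   1.5] z 90.6 yaw off deg 0.19 zax [-0. -0. -1.] F [ 0.5 -1.  -0. ] w 0.0
79 [320.7 216.4] [340.5 239.9]
90 [320.7 212.2] [340.7 239.4]
100 [320.7 208.4] [341. 239.]
110 [320.7 204.5] [341.2 238.5]
120 [320.7 200.5] [341.5 238. ]
130 [320.7 196.5] [341.7 237.6]
[array([385. , 200.4]), array([369.6, 239.8])] [array([384.6, 211.9]), array([369.5, 251.7])]
seen tip 321.0 203.33333333333331
76 [393.5 231.7]
90 [394.2 226.3]
110 [395.2 218.5]
130 [396.2 210.4]
seen 395.66666666666663 218.33333333333331
```

View pics/t2.png

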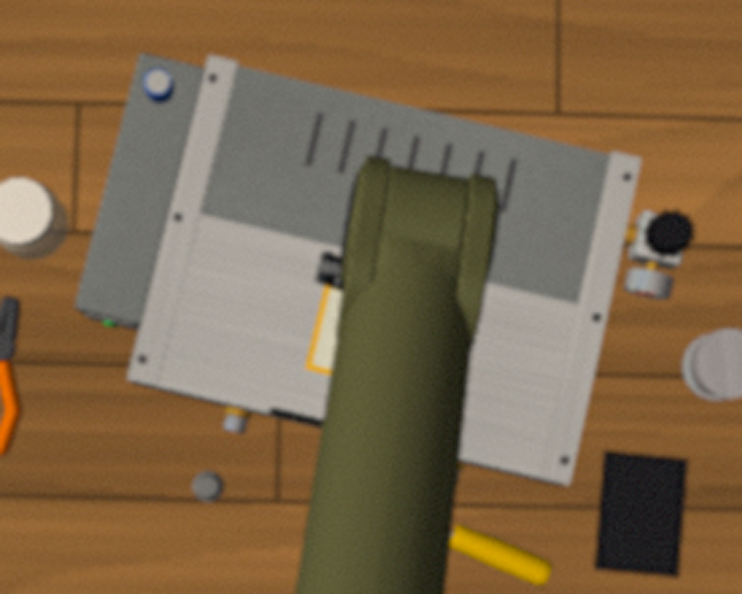

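The tip shows at a height of about 110 with the TCP at 87–90, roughly 20 mm above the TCP. The statement puts it 11 mm below, so the finger passed over the lip without touching it. I'll go back up and over, then lower further in front of the lip and check.

apply_moves(commands=[0,0,-2.5,0,0,0,-1,0,0,0,0,0,0,-1,2.8,0,0,0,0,0,-1,2.8,0,0,0,0,0,-1,2.8,0,0,0,0,0,-1,2.8,0,0,0,0,0,-1,2.4,0,0,0,0,0,-1,2,0,0,0,0,0,-1,0,0,2.5,0,0,0,-1,0,0,2,0,0,0,-1,0,0,0,0,0,0,-1,0,0,0,0,0,0,-1])

```text
time_s: 4.75
ee_pos: [424.9, -5.8, 70.8]
tcp_rot: [[-0.977, 0.214, -0.001], [0.214, 0.977, -0.0], [0.001, -0.0, -1.0]]
force: [0.2, -1.2, 0.3]
grip_width: 0.004
```

```bash
python3 -c "
from h import *
s=rep();p=np.array(s['ee_pos'])
for z in (60,80,90,100,110): print(z,((pix('side',[p[0],p[1],z])-[340,150])*6).round(0))
im=eyes.read_camera('side')[150:250,340:470]
cv2.imwrite('pics/s3.png',cv2.resize(im,None,fx=6,fy=6,interpolation=cv2.INTER_CUBIC))"
```

```text
t 4.75 box [-183.5    1.8] z 70.8 yaw off deg 0.2 zax [-0.001 -0.    -1.   ] F [ 0.2 -1.2  0.3] w 0.0
60 [317. 529.]
80 [322. 484.]
90 [325. 461.]
100 [328. 437.]
110 [331. 413.]
```

View pics/s3.png

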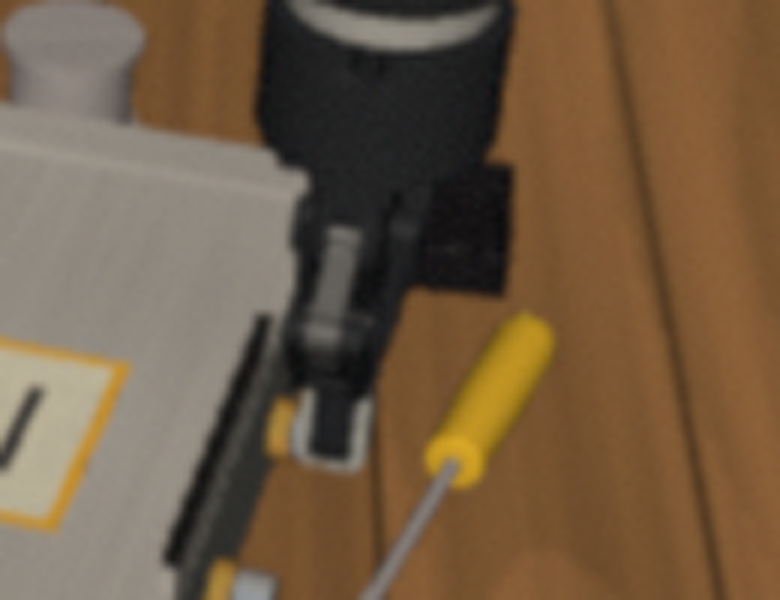

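The finger's bottom is at about (330,468) in the crop, a height of about 87–95 with the TCP at 71. I'll lower another 9 mm and push slowly, watching the force.

apply_moves(commands=[0,0,0.9,0,0,0,-1,-0.7,0,0,0,0,0,-1,-0.7,0,0,0,0,0,-1,-0.6,0,0,0,0,0,-1,-0.5,0,0,0,0,0,-1,-0.5,0,0,0,0,0,-1])

```text
time_s: 5.3
ee_pos: [455.0, -12.1, 62.1]
tcp_rot: [[-0.977, 0.214, -0.002], [0.214, 0.977, 0.0], [0.002, -0.0, -1.0]]
force: [-3.6, 1.1, 2.2]
grip_width: 0.003
```

```bash
python3 -c "
from h import *
rep()"
```

```text
t 5.3 box [-152.7    2. ] z 62.1 yaw off deg 0.19 zax [-0.002  0.    -1.   ] F [-3.6  1.1  2.2] w 0.0
```

A 3.7 N force along the box's axis means the cover is moving. I'll keep pushing.

apply_moves(commands=[-0.9,0,0,0,0,0,-1,-0.9,0,0,0,0,0,-1,-0.9,0,0,0,0,0,-1,-0.9,0,0,0,0,0,-1,-0.9,0,0,0,0,0,-1])

```text
time_s: 5.72
ee_pos: [499.7, -21.9, 61.8]
tcp_rot: [[-0.977, 0.214, -0.001], [0.214, 0.977, 0.0], [0.001, -0.0, -1.0]]
force: [-3.5, 1.8, 1.8]
grip_width: -0.003
```

```bash
python3 -c "
from h import *
rep()
im=eyes.read_camera('side')[130:330,200:450]
cv2.imwrite('pics/s4.png',cv2.resize(im,None,fx=3,fy=3,interpolation=cv2.INTER_CUBIC))"
```

```text
t 5.72 box [-107.     1.8] z 61.8 yaw off deg 0.18 zax [-0.001  0.    -1.   ] F [-3.5  1.8  1.8] w -0.0
```

View pics/s4.png

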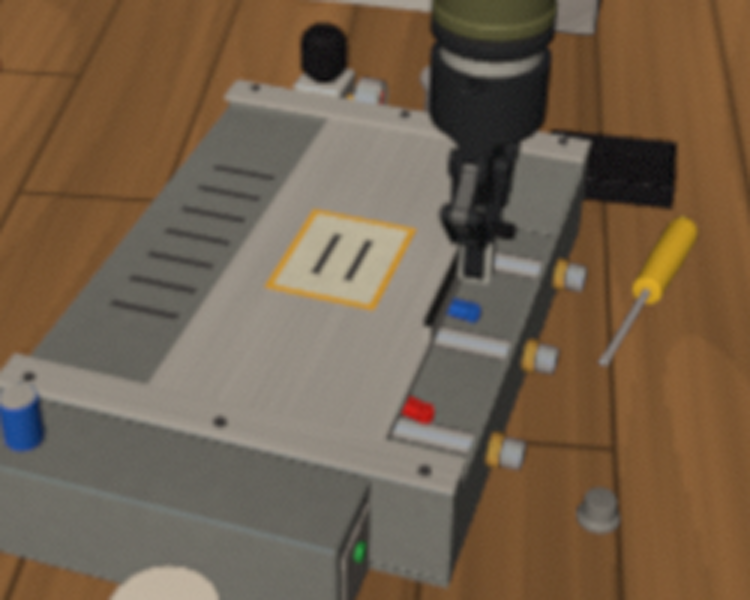

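The cover slides as intended. The blue handle is in the middle and the red handle is in the +y place (418,410). The finger sits at the lip, at about (475,270).

apply_moves(commands=[-0.9,0,0,0,0,0,-1,-0.9,0,0,0,0,0,-1,-0.9,0,0,0,0,0,-1,-0.9,0,0,0,0,0,-1,-0.9,0,0,0,0,0,-1,-0.9,0,0,0,0,0,-1,-0.9,0,0,0,0,0,-1,-0.9,0,0,0,0,0,-1,-0.4,0,0,0,0,0,-1])

```text
time_s: 6.52
ee_pos: [574.8, -38.3, 62.0]
tcp_rot: [[-0.977, 0.214, 0.001], [0.214, 0.977, -0.0], [-0.001, -0.0, -1.0]]
force: [-3.6, 1.7, 1.2]
grip_width: -0.005
```

apply_moves(commands=[-0.3,0,0,0,0,0,-1,-0.3,0,0,0,0,0,-1])

```text
time_s: 6.68
ee_pos: [579.4, -39.3, 62.0]
tcp_rot: [[-0.977, 0.214, -0.0], [0.214, 0.977, 0.0], [0.0, -0.0, -1.0]]
force: [-3.8, 0.9, -0.5]
grip_width: 0.001
```

```bash
python3 -c "
from h import *
rep()"
```

```text
t 6.68 box [-25.4   1.5] z 62.0 yaw off deg 0.18 zax [-0.  0. -1.] F [-3.8  0.9 -0.5] w 0.0
```

apply_moves(commands=[-0.2,0,0,0,0,0,-1,-0.2,0,0,0,0,0,-1,0,0,0,0,0,0,-1])

```text
time_s: 6.93
ee_pos: [583.4, -40.3, 62.0]
tcp_rot: [[-0.977, 0.214, 0.001], [0.214, 0.977, -0.0], [-0.001, 0.0, -1.0]]
force: [-1.5, 1.4, -1.6]
grip_width: 0.001
```

apply_moves(commands=[-0.2,0,0,0,0,0,-1,-0.2,0,0,0,0,0,-1,0,0,0,0,0,0,-1])

```text
time_s: 7.18
ee_pos: [584.9, -40.5, 62.0]
tcp_rot: [[-0.977, 0.213, -0.005], [0.213, 0.977, 0.001], [0.005, 0.0, -1.0]]
force: [-8.6, 1.8, 3.8]
grip_width: -0.0
```

apply_moves(commands=[-0.2,0,0,0,0,0,-1,-0.2,0,0,0,0,0,-1,0,0,0,0,0,0,-1])

```text
time_s: 7.43
ee_pos: [584.8, -40.5, 61.9]
tcp_rot: [[-0.977, 0.213, -0.013], [0.213, 0.977, 0.004], [0.014, 0.001, -1.0]]
force: [-19.3, 3.9, 14.1]
grip_width: 0.003
```

The force rose to 19.7 N along the axis with no further motion, so the cover is at its stop. I'll back off, rise, and go to the -y side of the red handle.

apply_moves(commands=[1.5,0,0,0,0,0,-1,2,0,0,0,0,0,-1,2,0,-1.5,0,0,0,-1,2.1,1.5,-2,0,0,0,-1,0,2.2,-1,0,0,0,-1,0,2.2,0,0,0,0,-1,0,0,0,0,0,0,-1])

```text
time_s: 8.02
ee_pos: [532.0, 37.5, 109.1]
tcp_rot: [[-0.978, 0.208, 0.007], [0.208, 0.978, 0.004], [-0.006, 0.005, -1.0]]
force: [-0.6, 0.6, 0.4]
grip_width: -0.004
```

```bash
python3 -c "
from h import *
rep()
im=eyes.read_camera('side');cv2.imwrite('pics/s5f.png',im)
h=cv2.cvtColor(im,cv2.COLOR_BGR2HSV);m=((h[...,0]<6)|(h[...,0]>174))&(h[...,1]>150)&(h[...,2]>80)
m[:230]=0;m[330:]=0
v,u=np.nonzero(m);print(u.min(),u.max(),v.min(),v.max(),len(u))
cnt=max(cv2.findContours(m.astype(np.uint8),0,2)[0],key=cv2.contourArea);r=cv2.minAreaRect(cnt)
for c in cv2.boxPoints(r): print(c,box(onz('side',*c,63)).round(1))
print('c',box(onz('side',*r[0],63)).round(1))
im=im[160:310,250:450]
cv2.imwrite('pics/s5.png',cv2.resize(im,None,fx=4,fy=4,interpolation=cv2.INTER_CUBIC))"
```

```text
t 8.02 box [-87.9  66.7] z 109.1 yaw off deg -0.16 zax [ 0.007  0.004 -1.   ] F [-0.6  0.6  0.4] w -0.0
321 344 257 270 160
[319.75867 261.89658] [-64.  121.7]
[322.4483  255.62068] [-63.3 102.6]
[345.13794 265.34482] [-113.4  115.7]
[342.4483  271.62073] [-113.4  134.1]
c [-88.8 118.7]
```

View pics/s5.png

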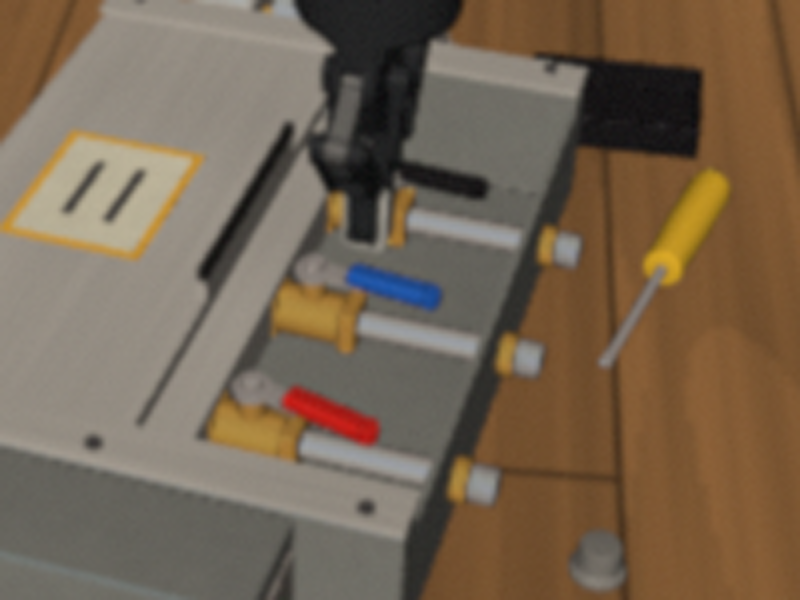

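The cover is fully back. The red handle lies open at about 0.3 rad, with its sleeve centre at box (-89,117). Before going into the well I need the true tip offset, so I'll touch the front wall's top (height 70) gently.

apply_moves(commands=[3,0,0,0,0,0,-1,3,0,0,0,0,0,-1,0,0,2,0,0,0,-1,0,0,2,0,0,0,-1,0,0,0,0,0,0,-1,0,0,0.3,0,0,0,-1,0,0,0.3,0,0,0,-1])

```text
time_s: 8.65
ee_pos: [471.9, 44.1, 61.8]
tcp_rot: [[-0.977, 0.215, 0.002], [0.215, 0.977, -0.0], [-0.002, 0.0, -1.0]]
force: [0.5, -0.0, 0.4]
grip_width: -0.001
```

apply_moves(commands=[0,0,0.3,0,0,0,-1,0,0,0.2,0,0,0,-1])

```text
time_s: 8.82
ee_pos: [471.4, 44.6, 56.4]
tcp_rot: [[-0.977, 0.214, 0.001], [0.214, 0.977, -0.0], [-0.001, 0.0, -1.0]]
force: [0.4, -0.3, 0.7]
grip_width: -0.003
```

apply_moves(commands=[0,0,0.2,0,0,0,-1,0,0,0.2,0,0,0,-1])

```text
time_s: 8.98
ee_pos: [471.0, 44.8, 52.1]
tcp_rot: [[-0.977, 0.214, 0.001], [0.214, 0.977, 0.0], [-0.001, 0.0, -1.0]]
force: [-0.5, 0.4, 0.5]
grip_width: 0.0
```

apply_moves(commands=[0,0,0.2,0,0,0,-1,0,0,0.2,0,0,0,-1])

```text
time_s: 9.15
ee_pos: [470.7, 44.9, 47.9]
tcp_rot: [[-0.977, 0.214, 0.0], [0.214, 0.977, 0.0], [-0.0, 0.0, -1.0]]
force: [-0.2, 0.6, -0.2]
grip_width: -0.002
```

apply_moves(commands=[0,0,0.2,0,0,0,-1,0,0,0.1,0,0,0,-1])

```text
time_s: 9.32
ee_pos: [470.9, 44.9, 47.3]
tcp_rot: [[-0.977, 0.214, -0.001], [0.214, 0.977, 0.001], [0.001, 0.001, -1.0]]
force: [-11.0, -1.3, 28.0]
grip_width: 0.004
```

apply_moves(commands=[0,0,0.2,0,0,0,-1,0,0,0.1,0,0,0,-1])

```text
time_s: 9.48
ee_pos: [471.1, 45.0, 47.0]
tcp_rot: [[-0.977, 0.214, -0.002], [0.214, 0.977, 0.002], [0.002, 0.002, -1.0]]
force: [-19.1, -2.7, 51.0]
grip_width: -0.002
```

The wall was touched at TCP height 47.5, so the tip is 22.5 mm above the reported TCP. The tip height of about 51 I need in the well means TCP ≈ 28.5.

apply_moves(commands=[0,0,-1.5,0,0,0,-1,0,0,-1.5,0,0,0,-1,-2,0,0,0,0,0,-1,-2,0,0,0,0,0,-1,-2,0,0,0,0,0,-1,0,0,0,0,0,0,-1,0,0,1.5,0,0,0,-1,0,0,1.5,0,0,0,-1,0,0,0,0,0,0,-1])

```text
time_s: 10.23
ee_pos: [526.5, 31.8, 39.3]
tcp_rot: [[-0.977, 0.214, -0.005], [0.214, 0.977, -0.001], [0.005, -0.002, -1.0]]
force: [-0.7, -0.2, 0.1]
grip_width: -0.002
```

```bash
python3 -c "
from h import *
rep()"
```

```text
t 10.23 box [-92.1  60. ] z 39.3 yaw off deg 0.18 zax [-0.005 -0.001 -1.   ] F [-0.7 -0.2  0.1] w -0.0
```

apply_moves(commands=[0,0,1.05,0,0,0,-1,0,0,0,0,0,0,-1,0.1,0.9,0,0,0,0,-1,0.1,0.9,0,0,0,0,-1,0.1,0.9,0,0,0,0,-1,0,0.8,0,0,0,0,-1,0,0.8,0,0,0,0,-1])

```text
time_s: 10.82
ee_pos: [536.0, 74.1, 32.0]
tcp_rot: [[-0.977, 0.213, 0.001], [0.213, 0.977, -0.002], [-0.001, -0.002, -1.0]]
force: [0.6, -7.6, 0.8]
grip_width: 0.001
```

```bash
python3 -c "
from h import *
rep()"
```

```text
t 10.82 box [-91.7 103.3] z 32.0 yaw off deg 0.15 zax [ 0.001 -0.002 -1.   ] F [ 0.6 -7.6  0.8] w 0.0
```

apply_moves(commands=[0.2,0.7,0.2,0,0,0,-1,-0.3,0.9,0,0,0,0,-1,-0.4,0.9,0,0,0,0,-1,-0.5,0.5,0,0,0,0,-1,-0.6,0.5,0,0,0,0,-1])

```text
time_s: 11.23
ee_pos: [556.8, 104.2, 28.9]
tcp_rot: [[-0.977, 0.214, -0.004], [0.214, 0.977, -0.003], [0.004, -0.004, -1.0]]
force: [-4.2, -5.6, 1.9]
grip_width: -0.001
```

```bash
python3 -c "
from h import *
rep()
im=eyes.read_camera('side')
h=cv2.cvtColor(im,cv2.COLOR_BGR2HSV);m=((h[...,0]<6)|(h[...,0]>174))&(h[...,1]>150)&(h[...,2]>80)
m[:230]=0;m[330:]=0
cnt=max(cv2.findContours(m.astype(np.uint8),0,2)[0],key=cv2.contourArea);r=cv2.minAreaRect(cnt)
for c in cv2.boxPoints(r): print(c,box(onz('side',*c,63)).round(1))
im=im[160:310,250:450]
cv2.imwrite('pics/s6.png',cv2.resize(im,None,fx=4,fy=4,interpolation=cv2.INTER_CUBIC))"
```

```text
t 11.23 box [-77.7 137.1] z 28.9 yaw off deg 0.19 zax [-0.004 -0.003 -1.   ] F [-4.2 -5.6  1.9] w -0.0
[312. 263.] [-50.8 129.4]
[318. 263.] [-61.8 125.8]
[318. 273.] [-70.6 152.3]
[312. 273.] [-59.9 155.8]
```

View pics/s6.png

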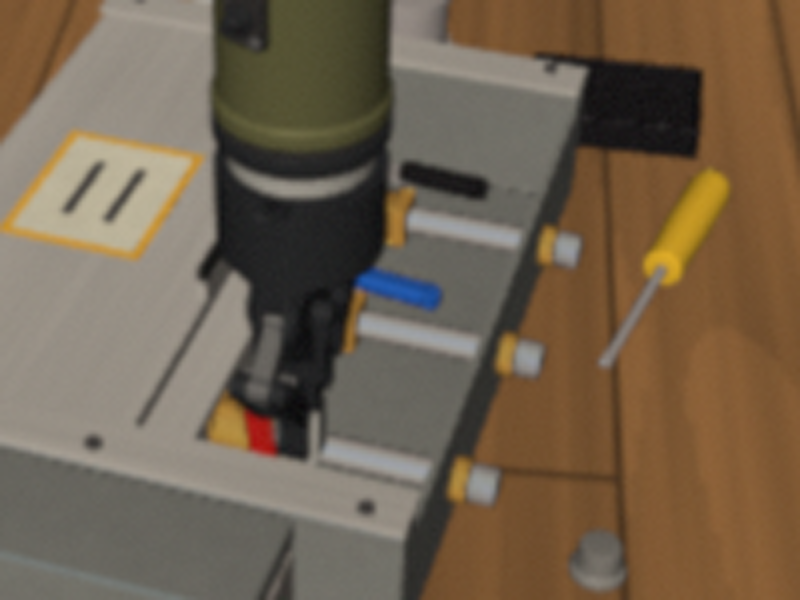

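The red handle is turning and sits near 1.2–1.3 rad; the blue and black handles are unmoved. Continuing to the stop.

apply_moves(commands=[-0.5,0.2,0,0,0,0,-1,-0.5,0.2,0,0,0,0,-1,-0.4,0.1,0,0,0,0,-1,0,0,0,0,0,0,-1])

```text
time_s: 11.62
ee_pos: [572.1, 107.5, 29.0]
tcp_rot: [[-0.977, 0.213, -0.003], [0.213, 0.977, -0.001], [0.003, -0.001, -1.0]]
force: [-3.2, -1.9, -0.6]
grip_width: 0.003
```

apply_moves(commands=[-0.3,0,0,0,0,0,-1,0,0,0,0,0,0,-1])

```text
time_s: 11.78
ee_pos: [575.0, 107.4, 29.0]
tcp_rot: [[-0.977, 0.213, -0.003], [0.213, 0.977, 0.0], [0.003, -0.0, -1.0]]
force: [-4.4, -1.2, -0.4]
grip_width: 0.003
```

apply_moves(commands=[-0.3,0,0,0,0,0,-1,0,0,0,0,0,0,-1])

```text
time_s: 11.95
ee_pos: [575.7, 107.4, 29.0]
tcp_rot: [[-0.977, 0.213, -0.007], [0.213, 0.977, 0.001], [0.007, -0.0, -1.0]]
force: [-10.7, 1.0, 4.8]
grip_width: 0.005
```

```bash
python3 -c "
from h import *
rep()"
```

```text
t 11.95 box [-59.9 144.2] z 29.0 yaw off deg 0.13 zax [-0.007  0.001 -1.   ] F [-10.7   1.    4.8] w 0.01
```

Stop reached: x is -60, as predicted, and the force is rising. One more small push, then back off straight, rise and check.

apply_moves(commands=[-0.3,0,0,0,0,0,-1,0,0,0,0,0,0,-1])

```text
time_s: 12.12
ee_pos: [575.7, 107.4, 28.9]
tcp_rot: [[-0.977, 0.212, -0.013], [0.212, 0.977, 0.002], [0.013, -0.001, -1.0]]
force: [-17.1, 1.1, 11.2]
grip_width: 0.001
```

apply_moves(commands=[1,0,0,0,0,0,-1,1.5,0,0,0,0,0,-1,0.8,0,0,0,0,0,-1,0,0,-3,0,0,0,-1,0,0,-4,0,0,0,-1,0,0,-4,0,0,0,-1,0,0,-4,0,0,0,-1,0,-4,0,0,0,0,-1,0,-4,0,0,0,0,-1,0,-4,0,0,0,0,-1,0,-4,0,0,0,0,-1,0,-4,0,0,0,0,-1,0,-4,0,0,0,0,-1,0,-4,0,0,0,0,-1,0,-4,0,0,0,0,-1,0,0,0,0,0,0,-1])

```text
time_s: 13.45
ee_pos: [479.2, -210.1, 180.9]
tcp_rot: [[-0.974, 0.226, 0.003], [0.226, 0.974, -0.005], [-0.004, -0.004, -1.0]]
force: [-0.4, -0.6, -0.1]
grip_width: 0.002
```

```bash
python3 -c "
from h import *
rep()
im=eyes.read_camera('side');t=eyes.read_camera('top')
for n,i in(('side',im),('top',t)):
    h=cv2.cvtColor(i,cv2.COLOR_BGR2HSV);m=((h[...,0]<6)|(h[...,0]>174))&(h[...,1]>140)&(h[...,2]>70)
    k=np.zeros_like(m);u,v=pix(n,[*world((-60,140)),62]).astype(int);k[v-30:v+30,u-35:u+35]=1;m&=k
    c=max(cv2.findContours(m.astype(np.uint8),0,2)[0],key=cv2.contourArea)
    P=np.array([box(onz(n,*q[0],63)) for q in c]);r=cv2.minAreaRect(P.astype(np.float32));print(n,r)
a=cv2.resize(im[150:320,190:430],None,fx=2.2,fy=2.2,interpolation=cv2.INTER_CUBIC);
b=cv2.resize(t[140:330,215:475],None,fx=2.2,fy=2.2,interpolation=cv2.INTER_CUBIC)
w=400
cv2.imwrite('pics/fin.png',np.hstack([cv2.resize(a,(400,int(a.shape[0]*400/a.shape[1])))[:280],cv2.resize(b,(400,int(b.shape[0]*400/b.shape[1])))[:280]]))"
```

```text
t 13.45 box [ -87.4 -186.4] z 180.9 yaw off deg 0.9 zax [ 0.003 -0.005 -1.   ] F [-0.4 -0.6 -0.1] w 0.0
side ((-43.74101257324219, 138.74176025390625), (29.637723922729492, 11.717461585998535), 86.63927459716797)
top ((-43.446815490722656, 149.13076782226562), (50.09022903442383, 11.833185195922852), 89.2298355102539)
```

View pics/fin.png

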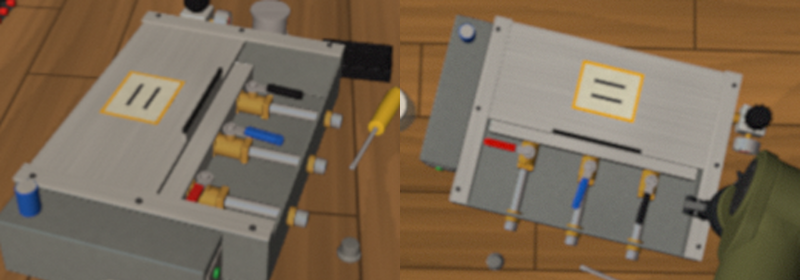

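```bash
python3 -c "
from h import *
for c in((314.5,224.5),(371,238.8)): print(box(onz('top',*c,100)).round(1))
for c in((273,220),(408,257.5)): print(box(onz('top',*c,75)).round(1))
"
```

```text
[-7.1 70.3]
[ -9.4 -67.7]
[-16.2 170.6]
[ -29.6 -166.8]
```

The lip has moved from about -147.5 to -8 in the box frame, roughly 140 mm of travel. The red handle measures 89° and everything else is where it was.

```bash
python3 -c "
from h import *
rep(); print(robot.hand_in())"
```

```text
t 13.55 box [ -86.7 -178.2] z 180.2 yaw off deg 0.45 zax [ 0.003 -0.    -1.   ] F [0.7 0.9 0.7] w 0.0
the job is handed in; nothing more can be done
None
```

The cover is pushed all the way back and the red handle is fully shut, in that order. I handed the job in at 13.55 s on the robot's clock, with the arm clear of everything.

- **Cover:** it stopped moving while the push force rose to about 20 N. In the top view the lip moved from about -148 mm to -8 mm along the box, roughly 140 mm of travel.
- **Red handle:** it stopped moving while the push force rose to about 17 N. In the top view it now lies about 89° round, square across its pipe. The side view gave 87°, but only part of the handle shows there.
- **Other things:** the blue and black handles and the loose things visible in the last pictures look unmoved. I judged this by eye.

- **First push missed:** it passed over the lip without touching it. The fingertips turned out to be about 22 mm above the reported TCP height, not 11 mm below it as stated.
- **Wall touch:** I confirmed that offset by touching the box's front wall with the fingertips. The downward force there reached about 51 N. I then used the measured offset for the handle.

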